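# Weigh a tub of bolts on the hand scale

### The job

A buyer wants this tub of bolts weighed: take the hand scale out of its holster, catch the tub's wire handle on its hook and gently draw it straight up until the tub just clears the table by about a finger's breadth, and keep it level and still there for about two seconds to read the weight. Then set it gently down where it stood, unhook it and put the scale back, fully home in its holster. Do not touch the tub with the hand, and leave the other goods alone.

Things in the scene. Friction and masses are not known exactly. Their poses are not given: they have to be found in the camera images.
- holster: Fixed aluminium holster on a 100 x 90 x 6 mm plate. Two cheeks flank a 14 mm slot along x; on them a pocket, seat 70 mm above the table, lips up to 88 mm, holds the scale's case upright with 2.5 mm play all round. Scale and hook go straight up and out, and straight down in. Origin: centre of the underside; z up.
- scale: Hand scale (spring balance), 0.2 kg, upright in the holster. Origin: centre of the case's underside; z up, x in the plane of the hook. Case 34 x 24 x 56 mm (x, y, z); above it a black grip 42 (x) x 16 (y) mm from z = 56 to 98, taken from above across its 16 mm. Below hangs a sprung rod with a hook: 130 N/m, 75 mm at most, so 5 N draws it out 38 mm; unloaded it rests against a firm stop.
- hook (a point): Seat of the J-shaped hook of 5 mm wire: where a hung wire rests, 51.5 mm under the scale's origin when unloaded; moves with the rod; axes as the scale's. From this point: hook's underside z = -5, tip at x = -11 with its top at z = +13, back at x = +11 (inner face +8.5), shoulder from rod to back sloping from (x 0, z 37.5) to (x 11, z 31.5). Open towards -x between tip and shoulder.
- tub: Clear tub 140 (x) x 100 (y) x 50 (z) mm of bolts (none above 45 mm) with a rigid upright handle of 6 mm steel wire arched over its middle in the yz plane, 105 mm wide. The handle's top is straight for 20 mm along y, centre line 88 mm above the underside, then slopes down both sides. Weight unknown, 0.3 to 0.85 kg, balanced. Origin: centre of the underside; z up; starts on the table.
- jar: Bystander: closed glass jar, 56 mm across and 75 mm high, standing loose. Origin: centre of the underside.
- carton: Bystander: closed cardboard carton 70 x 100 x 50 mm, loose. Origin: centre of the underside.
- pulley: Bystander: aluminium belt pulley 68 mm across and 36 mm high, lying loose. Origin: centre of the underside.
Not all that is in view belongs to the job. What is shaped like the holster but orange is not meant. Of the things that look like the scale, the smaller one is meant.

How it is judged:
On the way, in this order (a step that is already met when the one before it is completed fails the run):
1. the scale is out of its holster (z of scale in the frame of holster above 0.105 m), for 0.1 s.
2. the hook pulls on the tub's handle while the tub still stands on the table (contact force between scale and tub above 1 N and height (world z) of tub below 0.004 m), for 0.2 s.
3. the tub hangs level and still from the scale, just clear of the table (contact force between scale and tub above 2 N and height (world z) of tub between 0.006 and 0.035 m and angle between tub's own z axis and vertical below 0.1 rad and linear speed of tub below 0.04 m/s), for 1.5 s.
4. the tub stands on the table again, free of the hook's pull (height (world z) of tub below 0.004 m and angle between tub's own z axis and vertical below 0.05 rad and contact force between scale and tub below 0.1 N), for 0.2 s.
At the end, for the whole second after the job is handed in: The tub stands upright and still on the table, unhooked, within 45 mm of where it started, and the scale stands upright (within 0.12 rad) and still on the seat of its holster (its underside 65 to 75 mm up, within 8 mm of the holster's centre) (all of step 4 and distance of tub from where it was at the start of the episode below 0.045 m and linear speed of each of tub, scale below 0.02 m/s and z of scale in the frame of holster between 0.065 and 0.075 m and horizontal distance between scale and holster below 0.008 m and angle between scale's own z axis and vertical below 0.12 rad); the robot touches nothing.
It fails at once if the scale jerks, shoves or presses the tub with more than 14 N, or the tub is set down with a bump (more than 30 N on it) (contact force between scale and tub above 14 N or contact force between tub and anything else above 30 N).
It fails at once if the tub is lifted high or dragged away (more than 55 mm from its start) (distance of tub from where it was at the start of the episode above 0.055 m).
It fails at once if the tub is tipped by more than 0.35 rad (angle between tub's own z axis and vertical above 0.35 rad).
It fails at once if the hand or arm touches the tub (contact force between any of the fingers, the arm and tub above 0.5 N).
It fails at once if another article is disturbed (moved more than 20 mm) (distance of any of jar, carton, pulley from where it was at the start of the episode above 0.02 m).
It also fails if it takes over 72 s, if anything falls off the work surface, if the arm or the gripper's body presses on something with over 40 N, if the wrist force passes 120 N, or if a joint passes its speed limit or range.

### The arm

A 6-joint arm with a two-finger parallel gripper is mounted at the origin on the work surface. World frame = base frame: x ahead of the robot, y to its left, z up, the work surface at z = 0. Lengths are in m, angles in rad, forces in N, time in s.
With the tool pointing down it reaches from about 0.275 to 0.725 m from the base axis. Payload 5.6 kg.
Tool frame: the origin (TCP) lies midway between the tips of the shut fingers; the grasp point (between the pads) lies 19 mm behind it; z points along the fingers, x is the direction in which the jaws open and shut, and the axes are right-handed (so a half turn about z gives the same grasp; the last joint's range is limited). The gripper opens to 85 mm and grips with 20 to 120 N. Pads are 22 mm wide; open, the fingers measure 114 mm over their backs; the gripper's body (76 mm by 85 mm) begins 54 mm behind the grasp point. The pads swing forward as they close: fully open they stand 13 mm farther back than shut.
Start: joints at [-0.991, 0.255, 0.108, 0, -1.424, -0.285], TCP at [0.16, -0.526, 0.231] pointing down, gripper open.
Joint ranges: [-2.95, 2.95], [-1.21, 1.97], [-1.09, 1.5], [-2.87, 1.71], [-2.94, -0.07], [-3.05, 3.05]. Speed limits (rad/s): [2.57, 2.57, 3.14, 3.14, 3.14, 3.14].

### API

Orientations are given as a unit quaternion [x, y, z, w].
In Python, from rig import arm gives the robot as it stands.
- The arm moves only by the shell command python3 -m pendant 'ROWS' [OPENING]. ROWS is JSON, a list of rows, each a list of 4 numbers: the shift along the tool's x, y, z in mm, then the turn about the tool's z in degrees. In form: [[dx, dy, dz, yaw], ...]. A call has exactly 10 rows; each row is the pose to reach, as a shift and turn from the pose measured when the call began, along the tool's axes at that moment; what a row does not reach only later rows make up. A row lasts 1/8 s, in which the tool goes at most 62.5 mm and 10.7 degrees, less where a joint would pass 70% of its speed; a pose out of reach is approached as far as the arm can. A call with a gripper value outside its range is refused whole. OPENING is the opening, from 0 (shut) to 1 (fully open), set as the call begins (- or left out, the last holds). The fingers move at their own pace and stop on an object; the grip force is fixed at half the most. Time passes only in rows, so rows that repeat a pose let the fingers close, or fill a call up. It gives the time, the measured TCP pose, the force and the opening at its end, in the units of the state.
- arm.sense(): the state, without advancing time (a new reading comes with each control period).
- arm.capture(name): name is "side" or "top"; returns the picture (420x560x3 uint8, red, green, blue); there is no depth.
- arm.camera_params(name): a dict with "mtx" (3x3 intrinsics, pixels), "world_to_cam" (4x4, takes a point from world to camera coordinates). Camera axes: x right, y up, looking along -z (the intrinsics and any distortion apply to the point x, -y, -z); pixel columns grow to the right and rows downward; lengths in m; the calibration is good to about 2 mm. A picture is of the moment at which its call begins. camera_params takes no time and is no camera call.
- arm.close_job(): hands the job in, once; it reports no verdict.
The state is a dict: "time_s": time; "joints": joint angles; "dq": joint speeds; "joint_efforts": joint torques, N m; "tool_pos": TCP position; "orientation": TCP orientation; "force": force on the tool from outside, world axes, zero at the start; "wrist_torque": the same for the moment, N m; "gripper_width": opening from 0.0 (shut) to 1.0 (fully open).
Only numpy, scipy, OpenCV 4.12 (cv2) and the standard library are available. Lean on these libraries where they do the work, as an engineer would, in place of code of your own. Each camera call takes 0.05 s, during which the arm holds its last target.

## Working session

There is one attempt and no reset: what is moved stays moved. The work goes in short steps, Python scripts to look and compute and a shell command to move; the robot and the scene stay as the last step left them, time stands still between calls to the robot, and variables do not carry over. Pictures are saved under pics/ and viewed, and the job is handed in when it is done.

```bash
ls; mkdir -p pics; python3 - <<'E'
from rig import arm
import cv2,numpy as np
np.set_printoptions(precision=4,suppress=True)
for n in("side","top"):
    im=arm.capture(n); cv2.imwrite(f"pics/{n}0.png",im[:,:,::-1]); p=arm.camera_params(n); print(p)
print(arm.sense())
E
```

```text
pics
{'mtx': array([[386.6271,   0.    , 277.0701],
       [  0.    , 386.6271, 212.4782],
       [  0.    ,   0.    ,   1.    ]]), 'world_to_cam': array([[ 0.9602, -0.2792,  0.0032, -0.5312],
       [ 0.1999,  0.6954,  0.6902, -0.1789],
       [-0.1949, -0.6621,  0.7236, -0.7027],
       [ 0.    ,  0.    ,  0.    ,  1.    ]])}
{'mtx': array([[397.4813,   0.    , 278.2283],
       [  0.    , 397.4813, 209.4091],
       [  0.    ,   0.    ,   1.    ]]), 'world_to_cam': array([[ 0.0628, -0.998 , -0.0036,  0.0087],
       [ 0.9721,  0.0604,  0.2269, -0.5705],
       [-0.2262, -0.0178,  0.9739, -0.871 ],
       [ 0.    ,  0.    ,  0.    ,  1.    ]])}
{'time_s': 0.1, 'joints': array([-0.9914,  0.2557,  0.1071, -0.0004, -1.4239, -0.2846]), 'dq': array([ 0.0007, -0.0001,  0.002 ,  0.0018,  0.0013,  0.0012]), 'joint_efforts': array([ -0.002 , -38.7606,  23.8472,   5.378 ,  -0.004 ,  -0.    ]), 'tool_pos': array([ 0.1597, -0.5258,  0.2305]), 'orientation': array([ 0.5956,  0.8033,  0.0005, -0.0007]), 'force': array([ 0.6817, -0.2569,  0.0284]), 'wrist_torque': array([-0.0035,  0.0155, -0.0207]), 'gripper_width': 1.0031687155597595}
```

View pics/side0.png

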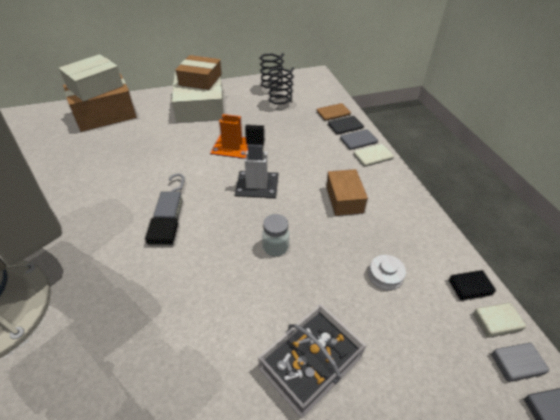

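View pics/top0.png

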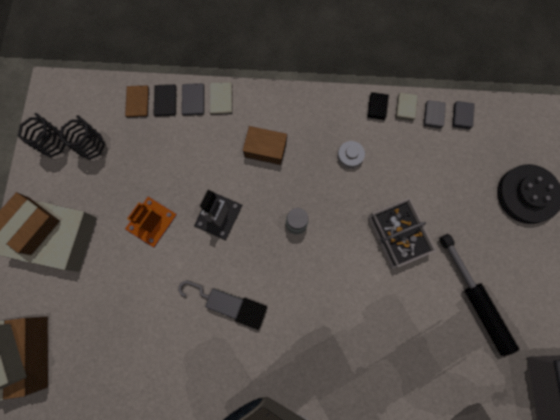

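The side view shows a grey holster at (257,175) holding a small scale with its black grip at (256,135). There is an empty orange holster at (231,140), a larger scale lying on the table at (165,210), and the tub at (312,358). The top view has the same things at (217,213), (151,221), (235,307) and (401,234). The one meant is the small upright scale in the grey holster, and I'll confirm that in crops.

```bash
cat > h.py <<'E'
from rig import arm
import cv2,numpy as np
np.set_printoptions(precision=4,suppress=True)
P={n:arm.camera_params(n) for n in("side","top")}
def ray(n,u,v):
    K=P[n]["mtx"];T=P[n]["world_to_cam"]
    d=np.array([(u-K[0,2])/K[0,0],-(v-K[1,2])/K[1,1],-1.])
    R=T[:3,:3];return -R.T@T[:3,3],R.T@d
def onz(n,u,v,z):
    c,d=ray(n,u,v);return c+d*(z-c[2])/d[2]
def tri(a,b):
    c1,d1=ray("side",*a);c2,d2=ray("top",*b)
    s=np.linalg.lstsq(np.c_[d1,-d2],c2-c1,rcond=None)[0]
    p,q=c1+s[0]*d1,c2+s[1]*d2
    return (p+q)/2,np.linalg.norm(p-q)
def proj(n,p):
    K=P[n]["mtx"];T=P[n]["world_to_cam"];c=T[:3,:3]@np.array(p)+T[:3,3]
    return np.array([K[0,0]*c[0]/-c[2]+K[0,2],K[1,1]*-c[1]/-c[2]+K[1,2]])
def crop(im,x0,y0,w,h,f):
    return cv2.resize(im[y0:y0+h,x0:x0+w],None,fx=f,fy=f,interpolation=cv2.INTER_CUBIC)[:,:,::-1]
E
python3 - <<'E'
import cv2,numpy as np
s=cv2.imread("pics/side0.png");t=cv2.imread("pics/top0.png")
f=lambda im,x,y:cv2.resize(im[y:y+100,x:x+133],None,fx=3,fy=3,interpolation=cv2.INTER_CUBIC)
g=np.vstack([np.hstack([f(s,195,105),f(s,250,305)]),np.hstack([f(t,150,165),f(t,335,185)])])
g=np.clip(g*1.4,0,255).astype(np.uint8)
cv2.imwrite("pics/crops.png",g);print(g.shape)
E
```

```text
(600, 798, 3)
```

View pics/crops.png

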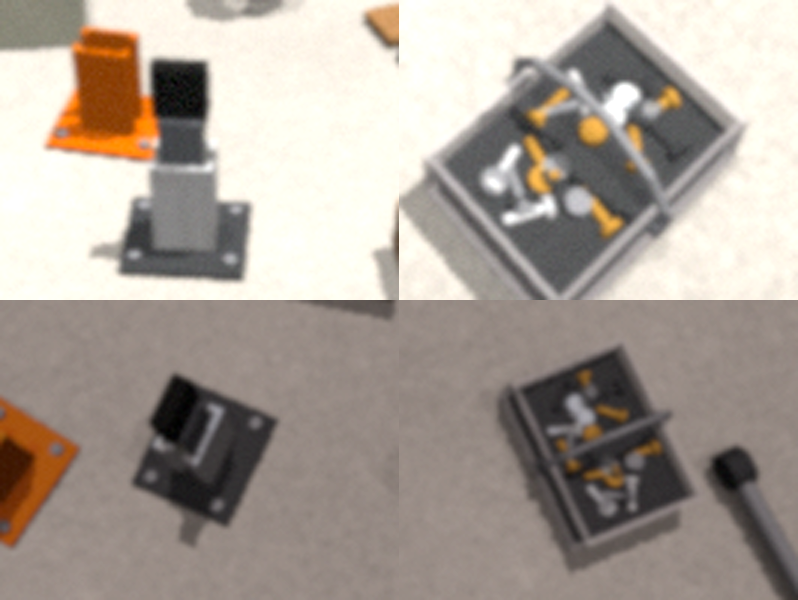

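```bash
python3 - <<'E'
from h import *
C=lambda x,y,ox,oy:(ox+(x-1)/3,oy+(y-1)/3)
print("holster")
T={k:onz("top",*C(x,y-300,150,165),.006) for k,(x,y) in dict(R=(277,420),B=(228,525),L=(133,483)).items()}
for k,v in T.items():print(k,v)
print(np.linalg.norm(T['R']-T['B']),np.linalg.norm(T['B']-T['L']),"c",(T['R']+T['L'])/2)
S={k:onz("side",*C(x,y,195,105),.006) for k,(x,y) in dict(a=(249,204),b=(241,278),c=(120,271),d=(135,199)).items()}
for k,v in S.items():print(k,v)
print(np.linalg.norm(S['a']-S['b']),np.linalg.norm(S['b']-S['c']),"c",sum(S.values())/4)
print("tub rims z=.05")
TT=[onz("top",*C(x-399,y-300,335,185),.05) for x,y in((510,385),(622,347),(694,497),(586,541))]
SS=[onz("side",*C(x-399,y,250,305),.05) for x,y in((608,7),(745,122),(560,300),(426,160))]
for Q in(TT,SS):
    for v in Q:print(v)
    print([np.linalg.norm(Q[i]-Q[i-1]) for i in range(4)],sum(Q)/4)
E
```

```text
holster
R [0.5893 0.1372 0.006 ]
B [0.4981 0.17   0.006 ]
L [0.5282 0.252  0.006 ]
0.09686933267462883 0.08730708158161421 c [0.5588 0.1946 0.006 ]
a [0.6176 0.2163 0.006 ]
b [0.587  0.1334 0.006 ]
c [0.4983 0.167  0.006 ]
d [0.5281 0.2486 0.006 ]
0.08835945717843038 0.09485453159588969 c [0.5577 0.1913 0.006 ]
tub rims z=.05
[ 0.5775 -0.1788  0.05  ]
[ 0.6144 -0.2681  0.05  ]
[ 0.4969 -0.3226  0.05  ]
[ 0.4575 -0.2386  0.05  ]
[np.float64(0.13410981695772917), np.float64(0.0965928339798257), np.float64(0.12951623188682418), np.float64(0.09283117968112085)] [ 0.5366 -0.2521  0.05  ]
[ 0.5732 -0.1871  0.05  ]
[ 0.6184 -0.2705  0.05  ]
[ 0.4969 -0.3263  0.05  ]
[ 0.4528 -0.2437  0.05  ]
[np.float64(0.13298776715848956), np.float64(0.0948776106692038), np.float64(0.13375283704786645), np.float64(0.09371130058396676)] [ 0.5353 -0.2569  0.05  ]
```

```bash
python3 - <<'E'
from h import *
a=np.radians(-20)
ex=np.array([np.cos(a),np.sin(a),0]);ey=np.array([-np.sin(a),np.cos(a),0]);c=np.array([.5582,.193,0])
s=cv2.imread("pics/side0.png");t=cv2.imread("pics/top0.png")
V=[]
b=np.radians(25);fx=np.array([np.cos(b),np.sin(b),0]);fy=np.array([-np.sin(b),np.cos(b),0]);tc=np.array([.536,-.2545,0])
for n,im,x,y,x2,y2 in(("side",s,195,105,250,305),("top",t,150,165,335,185)):
    for (xx,yy,pts) in((x,y,[c+sx*.021*ex+sy*.008*ey+[0,0,z] for sx in(-1,1) for sy in(-1,1) for z in(.168,.126)]+[c+sx*.05*ex+sy*.045*ey+[0,0,.006] for sx in(-1,1) for sy in(-1,1)]),
      (x2,y2,[tc+fx*sx*.07+fy*sy*.05+[0,0,.05] for sx in(-1,1) for sy in(-1,1)]+[tc+fy*q+[0,0,z] for q,z in((-.01,.088),(.01,.088),(-.0525,.05),(.0525,.05))])):
        g=cv2.resize(np.clip(im*1.4,0,255).astype(np.uint8)[yy:yy+100,xx:xx+133],None,fx=3,fy=3,interpolation=cv2.INTER_CUBIC)
        for p in pts:
            u=(proj(n,p)-[xx,yy]+.5)*3-.5
            cv2.circle(g,tuple(int(round(k)) for k in u),2,(0,0,255),-1)
        V.append(g)
cv2.imwrite("pics/ov.png",np.vstack([np.hstack(V[:2]),np.hstack(V[2:])]))
E
```

```text
(no output)
```

View pics/ov.png

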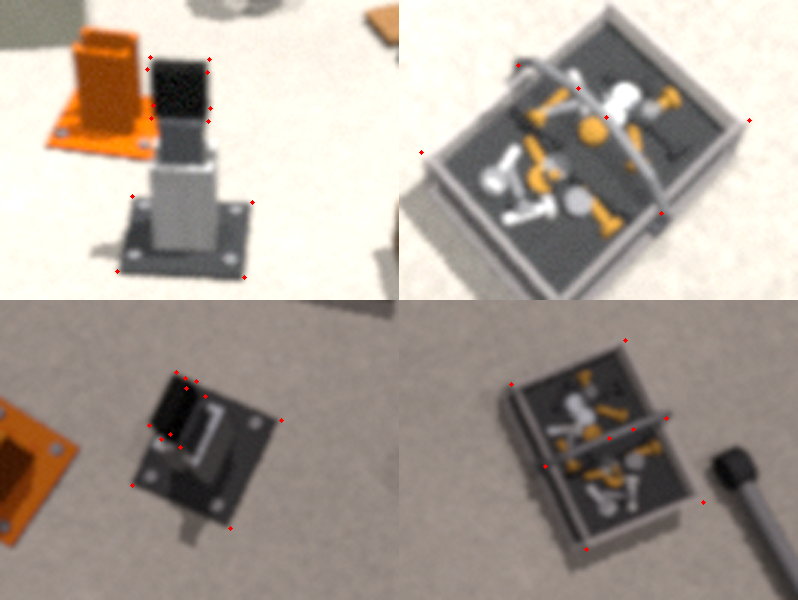

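The overlay agrees to about 1–2 mm. The holster is at (0.558, 0.193) with its x axis at −20°, and the tub is at (0.536, −0.2545) with its x axis at 25°. The small scale stands in the grey holster, which fits the description. I'm moving above the grip now.

```bash
python3 -m pendant '[[30,31,0,0],[65,67,0,0],[105,108,0,0],[145,149,0,0],[185,190,0,0],[225,232,0,0],[260,268,0,0],[280,289,0,0],[286,295,0,0],[286,295,0,0]]' 1
python3 -m pendant '[[30,31,0,4],[65,67,0,8],[105,108,0,12],[145,149,0,16],[185,190,0,20],[225,232,0,24],[260,268,0,29],[280,289,0,33],[286,295,0,37],[286,295,0,37]]'
```

```text
time_s: 1.35
tool_pos: [0.3587, -0.1665, 0.2308]
orientation: [0.595, 0.804, 0.0, -0.001]
force: [-0.0, 0.2, 0.0]
gripper_width: 0.999
time_s: 2.6
tool_pos: [0.5581, 0.192, 0.2303]
orientation: [0.82, 0.573, -0.001, -0.001]
force: [-0.2, -0.2, 1.0]
gripper_width: 1.001
```

```bash
python3 -m pendant '[[1,0,8,0],[1,0,22,0],[1,0,38,0],[1,0,54,0],[1,0,68,0],[1,0,80,0],[1,0,90,0],[1,0,96,0],[1,0,99,0],[1,0,99,0]]'
python3 - <<'E'
from h import *
s=arm.capture("side");t=arm.capture("top")
g=np.hstack([crop(s,190,60,133,190,3),crop(t,150,120,133,190,3)]);cv2.imwrite("pics/d1.png",np.clip(g*1.3,0,255))
E
```

```text
time_s: 3.85
tool_pos: [0.5583, 0.1931, 0.1314]
orientation: [0.82, 0.573, -0.001, -0.001]
force: [-0.2, -0.2, 0.1]
gripper_width: 1.001[ WARN:0@5.674] global loadsave.cpp:1063 imwrite_ Unsupported depth image for selected encoder is fallbacked to CV_8U.
```

View pics/d1.png

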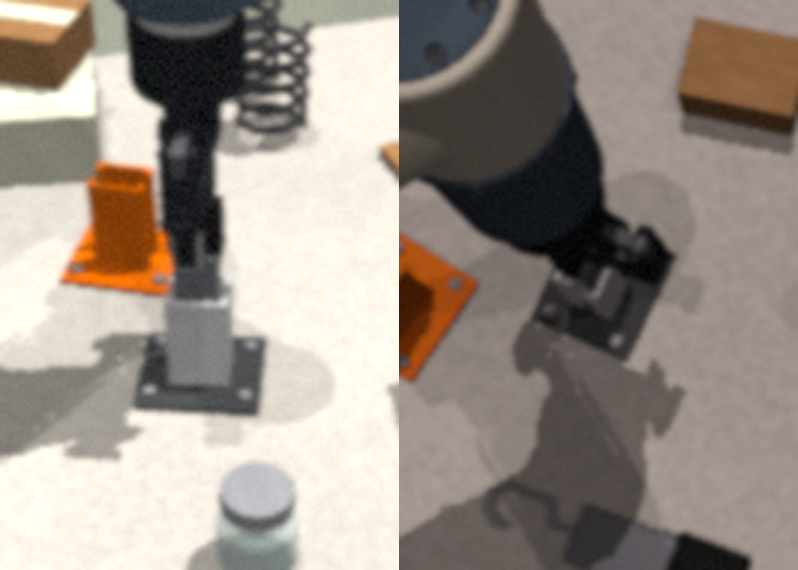

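The open fingers straddle the grip: side crop near (195,230), top crop near (610,245). Nothing else is being touched. Closing now.

```bash
python3 -m pendant '[[0,0,0,0],[0,0,0,0],[0,0,0,0],[0,0,0,0],[0,0,0,0],[0,0,0,0],[0,0,0,0],[0,0,0,0],[0,0,0,0],[0,0,0,0]]' 0
```

```text
time_s: 5.2
tool_pos: [0.5585, 0.1933, 0.1317]
orientation: [0.82, 0.573, -0.0, -0.001]
force: [1.0, 2.0, -1.8]
gripper_width: 0.176
```

```bash
python3 -m pendant '[[0,0,-4,0],[0,0,-12,0],[0,0,-25,0],[0,0,-42,0],[0,0,-60,0],[0,0,-80,0],[0,0,-100,0],[0,0,-118,0],[0,0,-128,0],[0,0,-130,0]]'
python3 - <<'E'
from h import *
s=arm.capture("side");t=arm.capture("top")
g=np.hstack([crop(s,190,60,133,190,3),crop(t,150,120,133,190,3)]);cv2.imwrite("pics/d2.png",np.clip(g*1.3,0,255).astype(np.uint8))
E
```

```text
time_s: 6.45
tool_pos: [0.5588, 0.1929, 0.2625]
orientation: [0.82, 0.573, 0.0, -0.001]
force: [-0.8, -0.1, -2.0]
gripper_width: 0.183
```

View pics/d2.png

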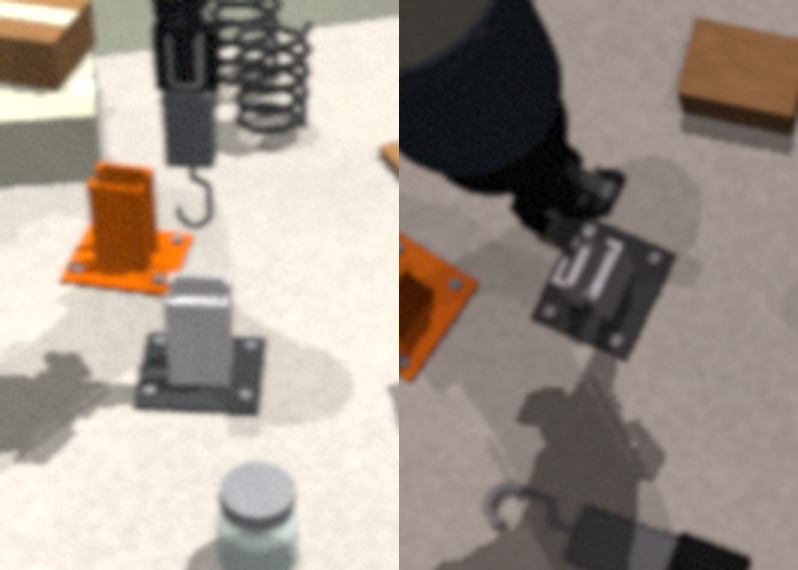

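The hook shows in the side crop at (197,205) and opens to the left. So the scale's x axis is at −20°, and tool y is the same as scale x. Next I carry it to the +x side of the tub's handle, turning it −45°.

```bash
python3 - <<'E'
from h import *
for z in(.1443,.2008):print(proj("side",[.5588,.1929,z]), (proj("side",[.5588,.1929,z])-[190,60]+.5)*3-.5)
E
python3 -m pendant '[[-8,3,0,0],[-25,10,0,0],[-50,19,0,0],[-78,30,0,0],[-108,41,0,0],[-138,52,0,0],[-166,63,0,0],[-188,71,0,0],[-200,76,0,0],[-203,77,0,0]]'
python3 -m pendant '[[-8,3,0,-3],[-25,10,0,-8],[-50,19,0,-13],[-78,30,0,-18],[-108,41,0,-23],[-138,52,0,-28],[-166,63,0,-33],[-188,71,0,-38],[-200,76,0,-42],[-203,77,0,-45]]'
python3 - <<'E'
from h import *
s=arm.capture("side");t=arm.capture("top")
g=np.hstack([crop(s,240,200,160,210,2.5),crop(t,330,100,160,210,2.5)]);cv2.imwrite("pics/d3.png",np.clip(g*1.3,0,255).astype(np.uint8))
print(arm.sense()["tool_pos"],arm.sense()["orientation"])
E
```

```text
[254.8319 135.3812] [195.4956 227.1436]
[253.7757 112.4244] [192.327  158.2732]
time_s: 7.8
tool_pos: [0.5609, -0.0251, 0.2611]
orientation: [0.82, 0.572, -0.001, -0.001]
force: [-0.2, 0.1, -2.7]
gripper_width: 0.181
time_s: 9.05
tool_pos: [0.5633, -0.2425, 0.2604]
orientation: [0.538, 0.843, -0.0, -0.002]
force: [-0.1, 0.2, -2.0]
gripper_width: 0.178
[ 0.5633 -0.2421  0.2605] [ 0.5383  0.8427 -0.0003 -0.0015]
```

View pics/d3.png

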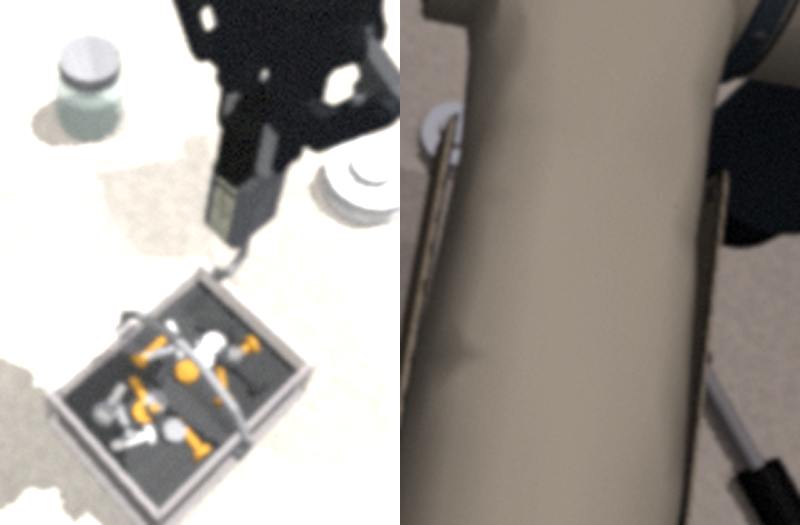

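```bash
python3 -m pendant '[[0,1,5,0],[0,2,14,0],[0,2,26,0],[0,2,39,0],[0,2,52,0],[0,2,64,0],[0,2,74,0],[0,2,80,0],[0,2,83,0],[0,2,83,0]]'
python3 - <<'E'
from h import *
s=arm.capture("side")
x=arm.sense();p=x["tool_pos"];print(p,x["force"])
g=crop(s,240,270,160,120,5)
g=np.clip(g*1.2,0,255).astype(np.uint8).copy()
def dot(q,c):
    u=(proj("side",q)-[240,270]+.5)*5-.5;cv2.circle(g,tuple(int(round(k)) for k in u),3,c,-1)
Y=np.array([np.cos(np.radians(25)),np.sin(np.radians(25)),0])
sc=p-[0,0,.0617+.0515]
for a,b in((0,-.005),(-.011,.013),(.011,.0315),(0,.0375)):dot(sc+a*Y+[0,0,b],(0,0,255))
F=np.array([-Y[1],Y[0],0])
for q,z in((-.01,.088),(.01,.088),(0,.088)):dot(np.array([.536,-.2545,z])+F*q,(0,255,0))
cv2.imwrite("pics/d4.png",g)
E
```

```text
time_s: 10.4
tool_pos: [0.565, -0.2411, 0.1776]
orientation: [0.538, 0.843, -0.0, -0.001]
force: [0.0, -0.7, -1.7]
gripper_width: 0.183
[ 0.5651 -0.2412  0.1779] [ 0.6701 -0.6677 -1.6089]
```

View pics/d4.png

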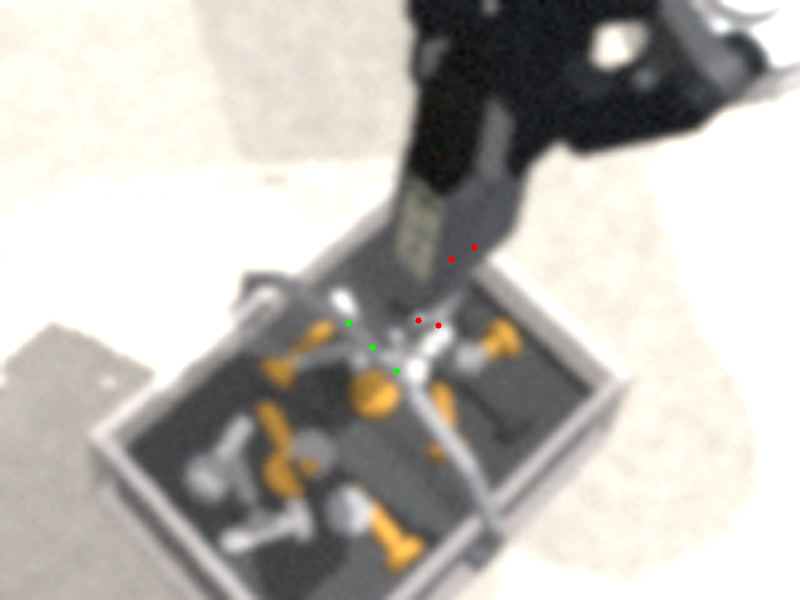

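```bash
python3 -m pendant '[[0,-2,0,0],[0,-5,0,0],[0,-9,0,0],[0,-13,0,0],[0,-18,0,0],[0,-22,0,0],[0,-26,0,0],[0,-29,0,0],[0,-31,0,0],[0,-32,0,0]]'
python3 - <<'E'
from h import *
s=arm.capture("side")
x=arm.sense();p=x["tool_pos"];print(p,x["force"])
g=crop(s,240,270,160,120,5)
g=np.clip(g*1.2,0,255).astype(np.uint8).copy()
cv2.imwrite("pics/d5.png",g)
E
```

```text
time_s: 11.7
tool_pos: [0.536, -0.2547, 0.178]
orientation: [0.538, 0.843, -0.0, -0.001]
force: [0.1, 0.3, -2.7]
gripper_width: 0.177
[ 0.536  -0.2547  0.178 ] [-0.0532 -0.4598 -1.7833]
```

View pics/d5.png

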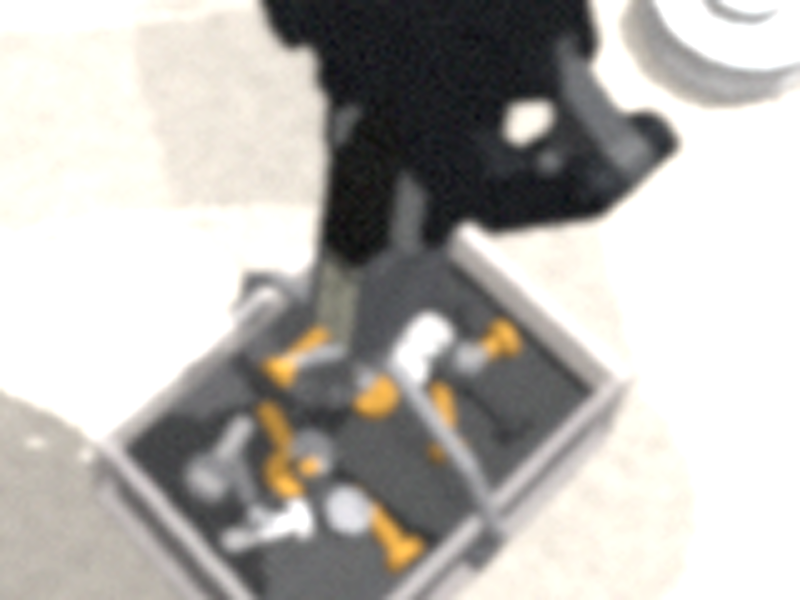

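The tub hasn't moved and the handle lies inside the hook: side crop, wire near (390,360), tip left of it near (325,375). Drawing up gently.

```bash
python3 -m pendant '[[0,0,-3,0],[0,0,-7,0],[0,0,-11,0],[0,0,-15,0],[0,0,-19,0],[0,0,-22,0],[0,0,-25,0],[0,0,-28,0],[0,0,-31,0],[0,0,-33,0]]'
python3 -c "
from h import *
for i in range(3):
  x=arm.sense();print(x['tool_pos'],x['force'])"
```

```text
time_s: 13.0
tool_pos: [0.536, -0.2548, 0.211]
orientation: [0.538, 0.843, -0.0, -0.001]
force: [0.6, -0.7, -4.0]
gripper_width: 0.176
[ 0.536  -0.2548  0.211 ] [ 0.6071 -0.7392 -4.0357]
[ 0.536  -0.2548  0.211 ] [ 0.6071 -0.7392 -4.0357]
[ 0.536  -0.2548  0.211 ] [ 0.6071 -0.7392 -4.0357]
```

```bash
python3 -m pendant '[[0,0,-1,0],[0,0,-3,0],[0,0,-5,0],[0,0,-7,0],[0,0,-9,0],[0,0,-11,0],[0,0,-13,0],[0,0,-15,0],[0,0,-16,0],[0,0,-16,0]]'
cat > look.py <<'E'
from h import *
import sys
s=arm.capture("side")
f0=np.array(arm.sense()["force"])
x=arm.sense();print(x["tool_pos"],x["force"])
a=cv2.imread("pics/d5.png")
g=np.clip(crop(s,240,270,160,120,5)*1.2,0,255).astype(np.uint8)
cv2.imwrite("pics/"+sys.argv[1]+".png",g)
# tub shift vs reference by phase correlation on tub's right/bottom region
A=cv2.cvtColor(a,cv2.COLOR_BGR2GRAY).astype(np.float32);B=cv2.cvtColor(g.copy(),cv2.COLOR_BGR2GRAY).astype(np.float32)
t=A[330:570,300:600]
m=cv2.matchTemplate(B,t,cv2.TM_CCOEFF_NORMED);_,v,_,l=cv2.minMaxLoc(m);print("tub shift px",(l[0]-300)/5,(l[1]-330)/5,v)
for z in (0,.01,.02,.03): print(z,proj("side",[.55,-.27,.05+z])-proj("side",[.55,-.27,.05]))
E
python3 look.py e1
```

```text
time_s: 14.25
tool_pos: [0.5359, -0.2547, 0.2269]
orientation: [0.538, 0.843, -0.0, -0.002]
force: [0.0, 0.9, -5.7]
gripper_width: 0.183
[ 0.5359 -0.2547  0.2269] [ 0.0926 -0.0578 -5.6274]
tub shift px -0.2 -0.2 0.976226270198822
0 [0. 0.]
0.01 [ 0.6008 -2.7624]
0.02 [ 1.2165 -5.5936]
0.03 [ 1.8478 -8.4963]
```

```bash
python3 -m pendant '[[0,0,-1,0],[0,0,-3,0],[0,0,-5,0],[0,0,-7,0],[0,0,-9,0],[0,0,-11,0],[0,0,-13,0],[0,0,-14,0],[0,0,-15,0],[0,0,-15,0]]'
python3 look.py e2 | head -2
```

```text
time_s: 15.55
tool_pos: [0.536, -0.2547, 0.2419]
orientation: [0.538, 0.843, -0.0, -0.001]
force: [-0.1, -0.6, -7.0]
gripper_width: 0.18
[ 0.536  -0.2547  0.2418] [ 0.4549  0.6947 -6.7447]
tub shift px 0.4 -3.6 0.967366635799408
```

```bash
python3 -m pendant '[[0,0,-1,0],[0,0,-2,0],[0,0,-3,0],[0,0,-4,0],[0,0,-5,0],[0,0,-6,0],[0,0,-6,0],[0,0,-6,0],[0,0,-6,0],[0,0,-6,0]]'
python3 look.py e3 | head -2
```

```text
time_s: 16.85
tool_pos: [0.536, -0.2546, 0.2478]
orientation: [0.538, 0.843, -0.0, -0.002]
force: [0.1, 0.8, -6.0]
gripper_width: 0.177
[ 0.536  -0.2547  0.2478] [-0.3928  0.1437 -5.9631]
tub shift px 0.4 -5.2 0.9638646841049194
```

View pics/e3.png

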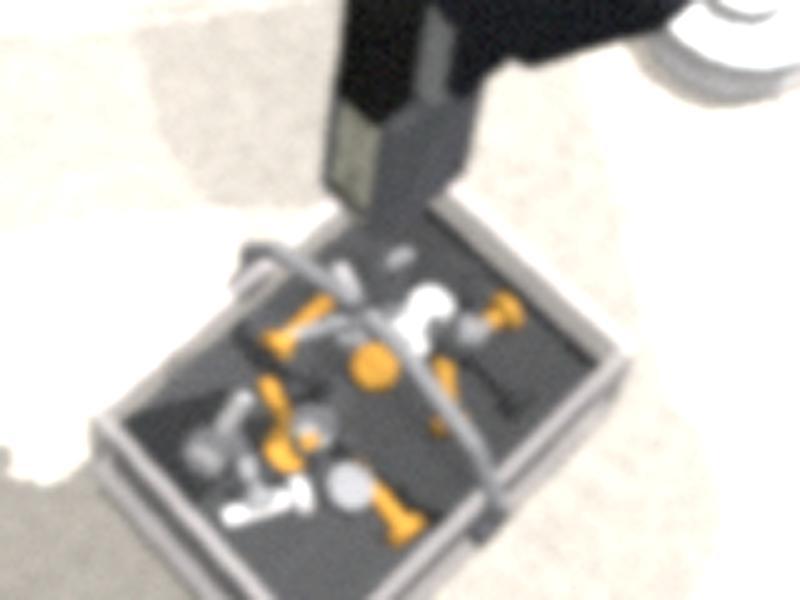

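The tub hangs level about 18 mm up. It has shifted −5.2 px in the picture and the pull is about 4.1 N, which agrees with the rod's extension. Holding still.

```bash
for i in 1 2; do python3 -m pendant '[[0,0,0,0],[0,0,0,0],[0,0,0,0],[0,0,0,0],[0,0,0,0],[0,0,0,0],[0,0,0,0],[0,0,0,0],[0,0,0,0],[0,0,0,0]]'; python3 look.py e4 | head -2; done
```

```text
time_s: 18.15
tool_pos: [0.536, -0.2547, 0.2478]
orientation: [0.538, 0.843, -0.0, -0.002]
force: [0.6, -0.2, -6.1]
gripper_width: 0.18
[ 0.536  -0.2547  0.2478] [ 0.7568 -0.1779 -7.4641]
tub shift px 0.6 -5.2 0.9641153812408447
time_s: 19.45
tool_pos: [0.536, -0.2547, 0.2478]
orientation: [0.538, 0.843, -0.0, -0.002]
force: [0.3, 0.0, -7.1]
gripper_width: 0.174
[ 0.536  -0.2547  0.2478] [-0.5471 -0.2772 -6.5279]
tub shift px 0.6 -5.2 0.9640162587165833
```

```bash
python3 -m pendant '[[0,0,2,0],[0,0,5,0],[0,0,8,0],[0,0,10,0],[0,0,12,0],[0,0,14,0],[0,0,16,0],[0,0,18,0],[0,0,20,0],[0,0,22,0]]'
python3 -m pendant '[[0,0,3,0],[0,0,7,0],[0,0,11,0],[0,0,15,0],[0,0,19,0],[0,0,23,0],[0,0,26,0],[0,0,28,0],[0,0,29,0],[0,0,29,0]]'; python3 look.py e5 | head -2
```

```text
time_s: 20.75
tool_pos: [0.5359, -0.2546, 0.2258]
orientation: [0.538, 0.843, -0.0, -0.002]
force: [-0.9, 0.5, -5.8]
gripper_width: 0.178
time_s: 22.0
tool_pos: [0.5359, -0.2547, 0.1969]
orientation: [0.538, 0.843, -0.0, -0.001]
force: [0.5, 0.1, -1.5]
gripper_width: 0.183
[ 0.5359 -0.2547  0.1969] [-1.2189  0.0844 -2.9209]
tub shift px -0.6 -0.6 0.9846057295799255
```

```bash
python3 -m pendant '[[0,0,2,0],[0,0,5,0],[0,0,8,0],[0,0,11,0],[0,0,14,0],[0,0,17,0],[0,0,19,0],[0,0,20,0],[0,0,20,0],[0,0,20,0]]'; python3 look.py e6 | head -2
```

```text
time_s: 23.3
tool_pos: [0.5359, -0.2547, 0.1771]
orientation: [0.538, 0.843, -0.0, -0.001]
force: [0.4, 0.0, -2.0]
gripper_width: 0.18
[ 0.5359 -0.2547  0.1771] [ 0.7855  0.2768 -2.1405]
tub shift px -0.4 -0.6 0.9931532740592957
```

View pics/e6.png

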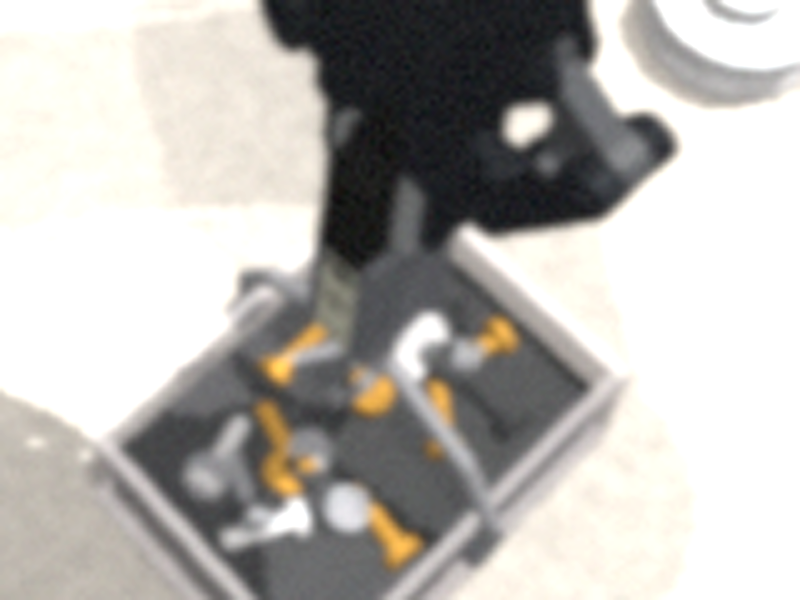

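The tub stands flat and within about 2 mm of its start. The rim corner is at (625,378), as before. The hook is free below the wire, so I move out along +x (tool y), then up.

```bash
python3 -m pendant '[[0,2,0,0],[0,5,0,0],[0,9,0,0],[0,13,0,0],[0,18,0,0],[0,23,0,0],[0,28,0,0],[0,32,0,0],[0,34,0,0],[0,34,0,0]]'
python3 look.py e7 | head -2
```

```text
time_s: 24.6
tool_pos: [0.5668, -0.2403, 0.177]
orientation: [0.538, 0.843, -0.0, -0.001]
force: [-0.3, 0.9, -2.9]
gripper_width: 0.181
[ 0.5667 -0.2404  0.177 ] [ 0.1404 -0.8483 -1.7681]
tub shift px -0.4 -0.6 0.9113917946815491
```

View pics/e7.png

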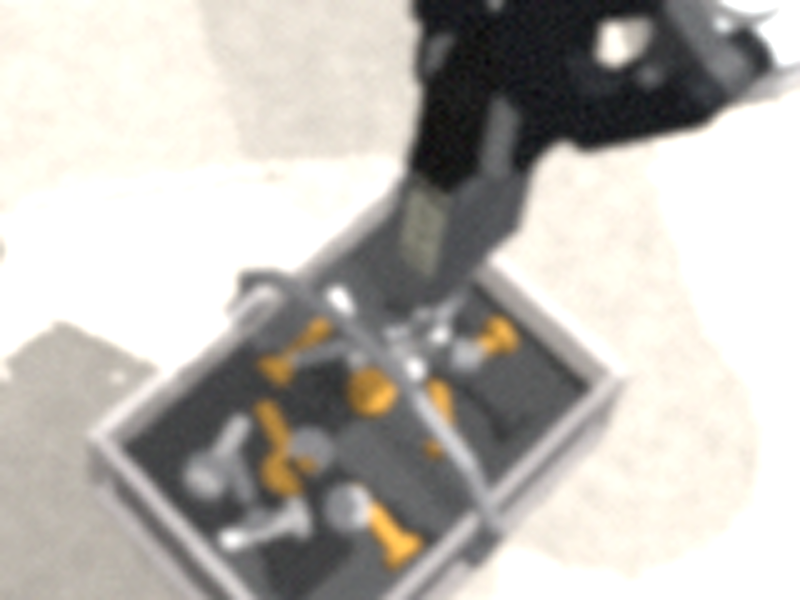

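```bash
python3 -m pendant '[[0,0,-4,0],[0,0,-12,0],[0,0,-24,0],[0,0,-38,0],[0,0,-52,0],[0,0,-66,0],[0,0,-77,0],[0,0,-84,0],[0,0,-88,0],[0,0,-88,0]]'
cat > go.py <<'E'
from h import *
import sys
x=arm.sense();p=np.array(x["tool_pos"]);q=x["orientation"]
from scipy.spatial.transform import Rotation as R
M=R.from_quat(q).as_matrix();t=np.array(list(map(float,sys.argv[1:4])))
print("tool delta mm",M.T@(t-p)*1000,"toolx ang",np.degrees(np.arctan2(M[1,0],M[0,0])),"z axis",M[:,2],p)
E
python3 go.py .5585 .1933 .265
```

```text
time_s: 25.9
tool_pos: [0.5669, -0.2405, 0.265]
orientation: [0.538, 0.843, -0.0, -0.001]
force: [0.6, 0.6, -1.4]
gripper_width: 0.181
tool delta mm [397.0926 174.7237   0.434 ] toolx ang 114.86102034880604 z axis [-0.0026  0.0011 -1.    ] [ 0.5669 -0.2405  0.265 ]
```

```bash
python3 -m pendant '[[8,3,0,0],[25,11,0,0],[50,22,0,0],[78,34,0,0],[108,47,0,0],[138,60,0,0],[166,73,0,0],[188,83,0,0],[197,87,0,0],[198,87,0,0]]'
python3 -m pendant '[[8,3,0,3],[25,11,0,8],[50,22,0,13],[78,34,0,18],[108,47,0,23],[138,60,0,28],[166,73,0,33],[188,83,0,38],[197,87,0,42],[199,88,0,45]]'
python3 -m pendant '[[0,0,0,0],[0,0,0,0],[0,0,0,0],[0,0,0,0],[0,0,0,0],[0,0,0,0],[0,0,0,0],[0,0,0,0],[0,0,0,0],[0,0,0,0]]'
python3 go.py .5585 .1933 .1317
python3 - <<'E'
from h import *
s=arm.capture("side");t=arm.capture("top")
g=np.hstack([crop(s,190,60,133,190,3),crop(t,150,120,133,190,3)]);cv2.imwrite("pics/d8.png",np.clip(g*1.3,0,255).astype(np.uint8))
p=np.array(arm.sense()["tool_pos"])
print((proj("side",p-[0,0,.1182])-[190,60]+.5)*3-.5,(proj("side",p-[0,0,.0617])-[190,60]+.5)*3-.5)
E
```

```text
time_s: 27.15
tool_pos: [0.5624, -0.0234, 0.2652]
orientation: [0.538, 0.843, -0.0, -0.001]
force: [0.5, -0.2, -2.0]
gripper_width: 0.178
time_s: 28.4
tool_pos: [0.5584, 0.1942, 0.2651]
orientation: [0.82, 0.572, -0.001, -0.001]
force: [-0.1, -0.3, -1.9]
gripper_width: 0.178
time_s: 29.65
tool_pos: [0.5584, 0.1942, 0.2652]
orientation: [0.82, 0.572, -0.001, -0.001]
force: [0.9, 0.1, -1.7]
gripper_width: 0.181
tool delta mm [ -0.7536   0.8149 133.4515] toolx ang 69.83062513600825 z axis [-0.0029  0.0006 -1.    ] [0.5584 0.1942 0.2652]
[194.3454 223.1626] [191.1129 153.9868]
```

View pics/d8.png

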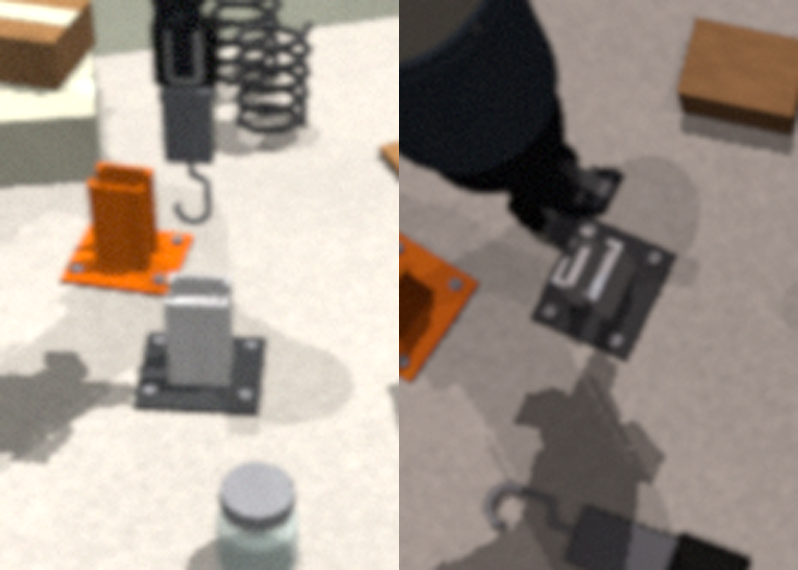

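The view matches the one taken just after lift-out: the hook is at (197,205) and the case underside at about row 160. So the scale hasn't slipped or tilted in the grip. Lowering in two stages.

```bash
python3 -m pendant '[[-0.8,0.8,3,0],[-0.8,0.8,10,0],[-0.8,0.8,20,0],[-0.8,0.8,32,0],[-0.8,0.8,46,0],[-0.8,0.8,60,0],[-0.8,0.8,73,0],[-0.8,0.8,84,0],[-0.8,0.8,92,0],[-0.8,0.8,96,0]]'
python3 go.py .5585 .1933 .1317
```

```text
time_s: 31.0
tool_pos: [0.5585, 0.1932, 0.1687]
orientation: [0.82, 0.572, -0.001, -0.001]
force: [1.0, 0.5, -2.0]
gripper_width: 0.179
tool delta mm [ 0.1394  0.0531 36.9768] toolx ang 69.82980597964846 z axis [-0.0032  0.0004 -1.    ] [0.5585 0.1932 0.1687]
```

Force is unchanged, so nothing is rubbing. Now the last 37 mm into the pocket.

```bash
python3 -m pendant '[[0,0,2,0],[0,0,5,0],[0,0,9,0],[0,0,13,0],[0,0,17,0],[0,0,21,0],[0,0,25,0],[0,0,28,0],[0,0,30,0],[0,0,31,0]]'
python3 go.py .5585 .1933 .1317
```

```text
time_s: 32.25
tool_pos: [0.5585, 0.1933, 0.1377]
orientation: [0.82, 0.572, -0.001, -0.001]
force: [0.9, 1.3, -1.1]
gripper_width: 0.18
tool delta mm [-0.0591 -0.0055  6.027 ] toolx ang 69.83311718202879 z axis [-0.0028  0.0007 -1.    ] [0.5585 0.1933 0.1377]
```

```bash
python3 -m pendant '[[0,0,1,0],[0,0,2,0],[0,0,3,0],[0,0,4,0],[0,0,5,0],[0,0,6,0],[0,0,6,0],[0,0,6,0],[0,0,6,0],[0,0,6,0]]'
python3 go.py .5585 .1933 .1317
```

```text
time_s: 33.5
tool_pos: [0.5586, 0.1934, 0.1317]
orientation: [0.82, 0.572, -0.001, -0.001]
force: [1.3, 0.8, -2.1]
gripper_width: 0.179
tool delta mm [-0.0931 -0.0295 -0.0162] toolx ang 69.83255118485367 z axis [-0.0028  0.0007 -1.    ] [0.5586 0.1934 0.1317]
```

```bash
python3 -m pendant '[[0,0,0.3,0],[0,0,0.6,0],[0,0,0.9,0],[0,0,1,0],[0,0,1,0],[0,0,1,0],[0,0,1,0],[0,0,1,0],[0,0,1,0],[0,0,1,0]]'
python3 go.py .5585 .1933 .1317
```

```text
time_s: 34.75
tool_pos: [0.5587, 0.1934, 0.1316]
orientation: [0.82, 0.572, -0.001, -0.001]
force: [-2.6, 0.7, 5.2]
gripper_width: 0.18
tool delta mm [-0.1409 -0.1268 -0.0744] toolx ang 69.84595121266604 z axis [-0.0019  0.0009 -1.    ] [0.5587 0.1934 0.1316]
```

The scale is seated: the TCP stopped at 0.1316, the height it was gripped at, and the reaction turned to +5 N. Releasing and rising.

```bash
python3 -m pendant '[[0,0,0,0],[0,0,0,0],[0,0,0,0],[0,0,0,0],[0,0,0,0],[0,0,0,0],[0,0,0,0],[0,0,0,0],[0,0,0,0],[0,0,0,0]]' 1
python3 -m pendant '[[0,0,-3,0],[0,0,-10,0],[0,0,-22,0],[0,0,-38,0],[0,0,-55,0],[0,0,-75,0],[0,0,-95,0],[0,0,-110,0],[0,0,-118,0],[0,0,-120,0]]'
python3 -m pendant '[[0,-10,0,0],[0,-30,0,0],[0,-60,0,0],[0,-95,0,0],[0,-130,0,0],[0,-160,0,0],[0,-185,0,0],[0,-200,0,0],[0,-205,0,0],[0,-205,0,0]]'
python3 - <<'E'
from h import *
s=arm.capture("side");t=arm.capture("top")
V=[]
for im,x,y in((s,195,105),(s,250,305),(t,150,165),(t,335,185)):V.append(crop(im,x,y,133,100,3))
g=np.vstack([np.hstack(V[:2]),np.hstack(V[2:])])
cv2.imwrite("pics/fin.png",np.clip(g*1.4,0,255).astype(np.uint8))
cv2.imwrite("pics/fins.png",s[:,:,::-1]);print(arm.sense()["force"])
E
```

```text
time_s: 36.0
tool_pos: [0.5587, 0.1934, 0.1316]
orientation: [0.82, 0.572, -0.001, -0.001]
force: [0.6, -0.2, -0.7]
gripper_width: 0.998
time_s: 37.25
tool_pos: [0.5589, 0.1934, 0.2519]
orientation: [0.82, 0.572, -0.0, -0.001]
force: [-0.5, 0.3, -0.7]
gripper_width: 0.999
time_s: 38.5
tool_pos: [0.3665, 0.264, 0.2523]
orientation: [0.82, 0.573, -0.0, -0.001]
force: [-0.3, -1.2, 0.1]
gripper_width: 0.999
[ 0.6954 -0.4613  0.2501]
```

View pics/fin.png

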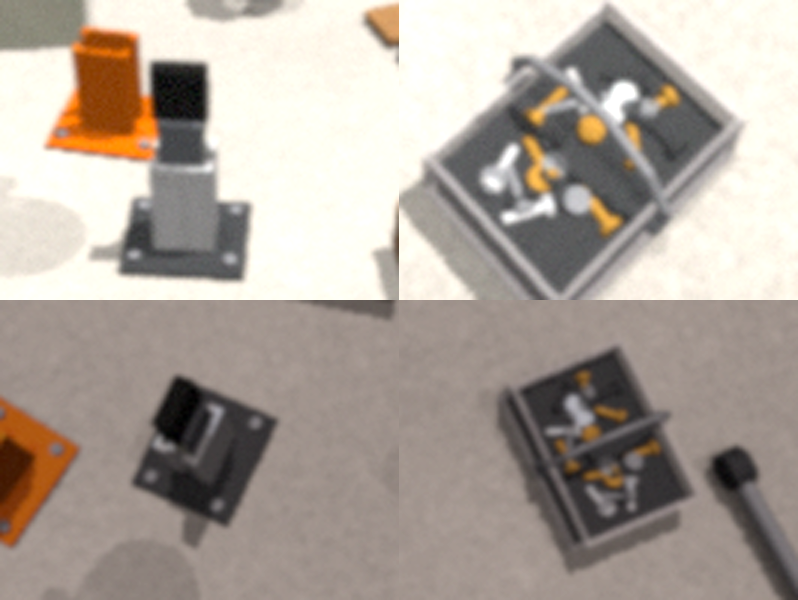

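View pics/fins.png

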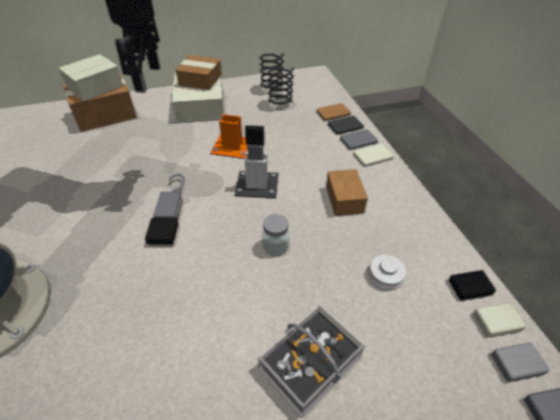

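The scale is back in its holster: the grip is at (180,92) in the side crop and (180,408) in the top crop, within 1 px of the start. The tub, jar, carton and pulley look unmoved. Handing in.

```bash
python3 -c "
from rig import arm
print(arm.close_job(), arm.sense()['time_s'])"
```

```text
the job is handed in; nothing more can be done
the job is handed in; nothing more can be done
```

I weighed the tub, set it back down and put the scale back in its grey holster. The job was handed in at about 38.6 s of the 72 s allowed, and no verdict is reported.

- **Weight:** the tub hung level and still about 18 mm above the table for about 2.5 s. The rod's extension gives about 4.1 N. The wrist force, which is noisy, gave about 4.1 to 5.6 N over the hold, mostly near 4.5 N. So the tub weighs roughly 0.42 to 0.46 kg.
- **Tub:** I set it down slowly and unhooked it. The pictures show it flat on the table, within about 2 mm of where it started.
- **Scale:** lowering stopped at the same height at which I had gripped it, and the reaction turned upward, so it sits on its seat. The last pictures from both cameras show it upright and within 1 px of its first position.
- **Other goods:** the jar, carton and pulley look unmoved by eye, and the open gripper is well clear of everything.

The arm hid the tub from the top camera during the lift, so I judged its height only from the side camera and the forces. No check failed.

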